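# Assemble a two-tier ceramic serving stand

### The job

Put the two-tier serving stand together: gently set (do not drop) the blue plate with its white collar level on top of the white base's column, then take the red-headed brass handle rod out of the wooden block and pass it down through the plate's collar into the column until its red head sits down on the collar. Leave the base where it stands, never tip the plate, and do not disturb any of the other things on the bench.

Things in the scene. Friction and masses are not known exactly. Their poses are not given: they have to be found in the camera images.
- base: White ceramic base, loose, 1.4 kg: a disc 180 mm across, 12 mm thick, with an upright column 42 mm across in its middle, flat top 70 mm above the table. Down the column's axis runs a socket 13 mm across, open at the top, 58 mm deep. Origin: centre of the underside; z up.
- plate: Blue plate, 140 mm across, loose, right way up, 0.35 kg. Origin: centre of its underside; z up. Terracotta foot ring below (z 0 to 8 mm, inside 52, outside 68 mm across) fits loosely round the column top; floor z 8 to 16 mm; 5 mm thick rim up to z 24 mm; white collar in the middle, 38 mm across, up to z 44 mm, to grip from above. Seated, the floor lies on the column: origin 62 mm above the base's.
- plate_hole (a point): Mouth of the plate's central hole, at the middle of the collar's top. The hole is 13 mm across and goes straight down through collar and floor. Seated, this point is 106 mm above the base's underside, straight over the column's socket.
- rod: Handle rod, 129 mm long, 0.15 kg, upright in one of the wooden block's three holes (which one varies). Origin: centre of its lower tip; z up to the head. Brass shaft 10 mm across, 84 mm long, its lowest 12 mm tapering to 5 mm; red cylindrical head 26 mm across, 45 mm tall (z 84 to 129 mm), to grip from above. In the stand, head down on the collar, the tip is 22 mm above the base's underside.
- rack: Fixed wooden block 60 x 200 x 88 mm (x, y, z), three vertical through holes of 12.5 mm at y = -70, 0 and 70 mm, each holding a rod whose head rests on the top of the block. Origin: centre of the underside; long side along its y.
- white_rod: Bystander in the block: steel rod with a white head, same size as the brass one. Origin at its lower tip.
- wood_tool: Bystander in the block: steel tool with a light wooden head, 26 mm across and 30 mm tall with a small steel cap, 122 mm long in all. Origin at its lower tip.
- mug: Bystander: terracotta mug, 80 mm across, 90 mm tall. Origin: centre of the underside.
- glaze_jar: Bystander: amber glass jar, 70 mm across, 90 mm tall. Origin: centre of the underside.
- bowl: Bystander: white bowl, 120 mm across, 55 mm tall. Origin: centre of the underside.
- bottle: Bystander: blue plastic bottle, 60 mm across, 160 mm tall. Origin: centre of the underside.
- brush: Bystander: brush lying on the table beyond the wooden block. Origin: middle of its underside.
Things that resemble listed ones, but are neither listed nor needed, are in the scene too. Of the things like the plate, leave any that is pink or purple; of the rest the smaller one is meant.

How it is judged (in metres and radians):
On the way, in this order (a step that is already met when the one before it is completed fails the run):
1. the plate sits level on the column, let go, with the rod still outside (z of plate in the frame of base between 0.058 and 0.066 m and horizontal distance between plate and base below 0.006 m and angle between the z axis of plate and the z axis of base, either way round below 0.06 rad and contact force between plate and the fingers below 0.2 N and height (world z) of rod below 0.02 m and horizontal distance between rod and base above 0.05 m), for 0.2 s.
2. the rod's tip is below the column's top, inside the socket (z of rod in the frame of base below 0.06 m and horizontal distance between rod and base below 0.008 m), for 0.1 s.
At the end, for the whole second after the job is handed in: Plate seated on the column (58-66 mm above the base underside, within 6 mm of its axis, level within 0.06 rad); rod through collar and socket with its head on the collar (tip under 26 mm above the base underside, within 6 mm and 0.09 rad of its axis); base flat, all at rest (z of plate in the frame of base between 0.058 and 0.066 m and horizontal distance between each of plate, rod and base below 0.006 m and angle between the z axis of plate and the z axis of base, either way round below 0.06 rad and z of rod in the frame of base below 0.026 m and angle between the z axis of rod and the z axis of base, either way round below 0.09 rad and linear speed of each of plate, rod below 0.02 m/s and angle between base's own z axis and vertical below 0.05 rad); the robot touches nothing.
It fails at once if the base is pushed more than 30 mm from its place (distance of base from where it was at the start of the episode above 0.03 m).
It fails at once if the plate is tipped more than 0.5 rad (angle between plate's own z axis and vertical above 0.5 rad).
It fails at once if the plate is banged or pressed on the base with more than 60 N (contact force between plate and base above 60 N).
It fails at once if the plate is dropped onto the base: falling faster than 0.45 m/s just above it, not held (linear speed of plate above 0.45 m/s and horizontal distance between plate and base below 0.05 m and contact force between plate and the fingers below 0.2 N).
It fails at once if another rod, the tool, mug, jar, bowl, bottle or brush is moved more than 30 mm (distance of any of white_rod, wood_tool, mug, glaze_jar, bowl, bottle, brush from where it was at the start of the episode above 0.03 m).
It also fails if it takes over 72 s, if anything falls off the work surface, if the arm or the gripper's body presses on something with over 40 N, if the wrist force passes 120 N, or if a joint passes its speed limit or range.

### The arm

A 7-joint arm with a two-finger parallel gripper is mounted at the origin on the work surface. World frame = base frame: x ahead of the robot, y to its left, z up, the work surface at z = 0. Lengths are in mm, angles in rad, forces in N, time in s.
With the tool pointing down it reaches from about 400 to 875 mm from the base axis. Payload 4.4 kg.
Tool frame: the origin (TCP) lies at the very end of the fingers, on their centre line; the grasp point (between the pads) lies 19 mm behind it; z points along the fingers, y is the line along which they close (so a half turn about z gives the same grasp; the last joint's range is limited). The gripper opens to 85 mm and grips with 20 to 120 N. Pads are 22 mm wide; open, the fingers measure 114 mm over their backs; the gripper's body (76 mm by 85 mm) begins 54 mm behind the grasp point. The pads swing forward as they close: fully open they stand 13 mm farther back than shut.
Start: joints at [-1.404, 0.628, 0.038, 1.517, -0.027, 0.996, -0.02], TCP at [149.931, 632.486, 231.313] pointing down, gripper open.
Joint ranges: [-3.06, 3.06], [-0.37, 2.12], [-1.25, 1.32], [0.18, 2.47], [-1.1, 4.24], [0.23, 1.98], [-2.94, 2.94]. Speed limits (rad/s): [2.57, 2.57, 3.14, 3.14, 3.14, 3.14, 3.14].

### API

Orientations are given as [roll, pitch, yaw] about the fixed x, y, z axes, in that order (R = Rz(yaw) Ry(pitch) Rx(roll)).
In Python, from cell import monitor, viewer, workorder gives the robot as it stands.
- The arm moves only by the tool arm_command, never from a script. Its argument "series" is one flat list of numbers, 5 for each row, row after row: the opening in per cent of the stroke, from 0 (shut) to 100 (fully open), then the shift along the tool's x, y, z in cm, then the turn about the tool's z in degrees. In form: [claw, x, y, z, roll, claw, x, y, z, roll, ...]. A call has exactly 5 rows; each row is the pose to reach, as a shift and turn from the pose commanded when the call began, along the tool's axes at that moment; what a row does not reach only later rows make up. A row lasts 1/12 s, in which the tool goes at most 41.7 mm and 7.16 degrees, less where a joint would pass 70% of its speed; a pose out of reach is approached as far as the arm can. A call with a gripper value outside its range is refused whole. The fingers move at their own pace and stop on an object; the grip force is fixed at half the most. Time passes only in rows, so rows that repeat a pose let the fingers close, or fill a call up. It gives the time, the measured TCP pose, the force, the opening and the grip force at its end, in the units of the state.
- monitor.read_state(): the state, without advancing time (a new reading comes with each control period).
- viewer.get_image(name): name is "side" or "top" or "wrist"; returns (picture, depth): 480x640x3 uint8, red, green, blue; 480x640 float32, mm along the optical axis (not along the pixel's ray), 0 where there is no reading.
- viewer.camera_model(name): a dict with "mtx" (3x3 intrinsics, pixels), "R" (3x3) and "t" (3): a world point X has camera coordinates R X + t. Camera axes: x right, y down, z forward; pixel columns grow to the right and rows downward; lengths in mm; the calibration is good to about 2 mm. The wrist camera is an equidistant fisheye: a pixel r from the principal point sees the ray r / f radians off the axis. A picture is of the moment at which its call begins: read the wrist's pose just before it. camera_model takes no time and is no camera call; for the wrist camera it gives the pose at the moment of the call.
- workorder.finish_job(): hands the job in; it is judged then, once.
The state is a dict: "clock": time; "qpos": joint angles; "qd": joint speeds; "tau": joint torques, N m; "eef_pos": TCP position; "tool_rot": TCP orientation; "force": force on the tool from outside, world axes, zero at the start; "torque": the same for the moment, N m; "width": finger opening in mm; "gripper_force": force on a finger pad.
Only numpy, scipy, OpenCV 4.12 (cv2) and the standard library are available. Lean on these libraries where they do the work, as an engineer would, in place of code of your own. Each camera call takes 0.05 s, during which the arm holds its last target. There are 200 camera calls.

## Working session

There is one attempt and no reset: what is moved stays moved. The work goes in short steps, Python scripts to look and compute and a tool call to move; the robot and the scene stay as the last step left them, time stands still between calls to the robot, and variables do not carry over. Pictures are saved under pics/ and viewed, at most 13 in all, crops included, and the job is handed in when it is done.

Besides the shell and the picture viewer there is one more tool, called after "Call:" as name(argument=value, ...) on one line, values as JSON. arm_command: Moves the arm, as the interface text tells. Its arguments: {"type":"object","properties":{"series":{"type":"array","items":{"type":"number"}}},"required":["series"]}

```bash
ls; mkdir -p pics
python3 - <<'E'
from cell import monitor, viewer
import cv2,numpy as np
s=monitor.read_state();print(s)
for n in("top","side"):
    im,d=viewer.get_image(n);m=viewer.camera_model(n);print(n,m)
    cv2.imwrite(f"pics/{n}0.png",im[:,:,::-1]);np.savez(f"{n}0.npz",im=im,d=d,**m)
print(viewer.camera_model("wrist"))
E
```

```text
pics
{'clock': 0.0, 'qpos': array([-1.40378779,  0.62931502,  0.03846278,  1.51838697, -0.0269663 ,
        0.99627506, -0.0200418 ]), 'qd': array([-0.00092703,  0.00175955, -0.00046004, -0.00101139, -0.00077444,
        0.00014759, -0.00152325]), 'tau': array([ 5.90826003e-04, -5.63396752e+01,  1.22643180e+00, -1.93439984e+01,
        1.10182737e-02,  1.04752879e-02,  6.64794214e-06]), 'eef_pos': array([149.81180376, 631.85880969, 230.40356559]), 'tool_rot': array([-3.13972775e+00,  6.38544771e-05,  2.90874344e+00]), 'force': array([ 0.68472611,  0.00416397, -0.20210656]), 'torque': array([ 0.01156341,  0.02005611, -0.03198666]), 'gripper_force': 0.0, 'width': 85.35086514052414}
top {'mtx': array([[452.69812819,   0.        , 322.7423074 ],
       [  0.        , 452.69812819, 242.7426874 ],
       [  0.        ,   0.        ,   1.        ]]), 'R': array([[ 0.00920631, -0.99981648,  0.01680043],
       [-0.99190903, -0.01125831, -0.12645047],
       [ 0.12661641, -0.01550035, -0.99183064]]), 't': array([ -25.79330624,  559.46938237, 1108.32997893])}
side {'mtx': array([[458.72406828,   0.        , 313.51209597],
       [  0.        , 458.72406828, 239.49930046],
       [  0.        ,   0.        ,   1.        ]]), 'R': array([[ 0.97924627, -0.20236278, -0.01122676],
       [-0.15102024, -0.69161182, -0.70630445],
       [ 0.13516517,  0.69334147, -0.70781917]]), 't': array([-518.63080568,  122.9201816 , 1043.67817154])}
{'mtx': array([[371.64829954,   0.        , 321.6203892 ],
       [  0.        , 371.64829954, 245.80988353],
       [  0.        ,   0.        ,   1.        ]]), 'R': array([[ 0.22973679,  0.9732519 , -0.00132388],
       [ 0.93250324, -0.21972815,  0.28663084],
       [ 0.27867312, -0.06708417, -0.95804019]]), 't': array([-649.98511108,  -37.84769815,  379.09529726])}
```

View pics/top0.png

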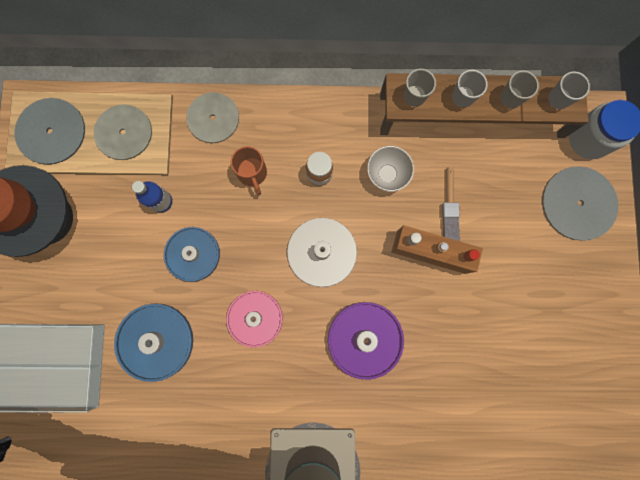

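View pics/side0.png

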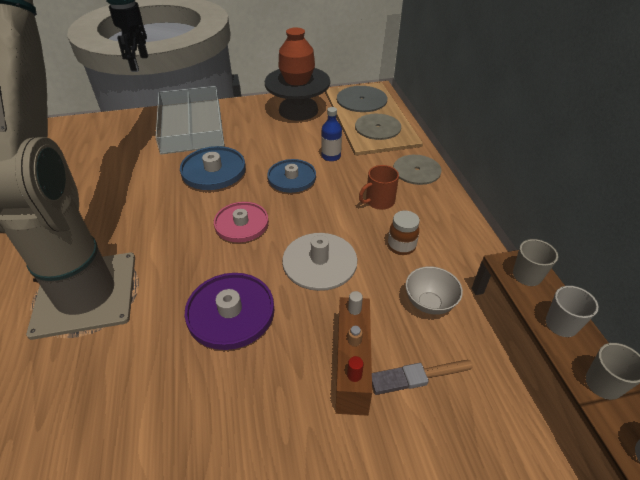

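The top view shows four plate-like things: small blue at (191,254), large blue at (153,342), pink at (253,319) and purple at (366,341). I choose the small blue one. The base is at (322,251). In the block, the red head is at (474,255), the white head at (416,238) and the wooden tool at (443,246).

```bash
cat > h.py <<'E'
import cv2,numpy as np
def ray(m,uv,fish=False):
    K=m["mtx"];x=(uv[0]-K[0,2])/K[0,0];y=(uv[1]-K[1,2])/K[1,1]
    if fish:
        r=np.hypot(x,y)+1e-12;v=np.array([x/r*np.sin(r),y/r*np.sin(r),np.cos(r)])
    else: v=np.array([x,y,1.])
    R=m["R"];return -R.T@m["t"],R.T@v/np.linalg.norm(v)
def onz(m,uv,z,fish=False):
    o,d=ray(m,uv,fish);return o+d*(z-o[2])/d[2]
def pts(m,P,z,fish=False): return np.array([onz(m,p,z,fish)[:2] for p in P])
def circ(P):  # algebraic circle fit with one trimming
    for _ in range(4):
        A=np.c_[2*P,np.ones(len(P))];c=np.linalg.lstsq(A,(P**2).sum(1),rcond=None)[0]
        r=np.sqrt(c[2]+c[:2]@c[:2]);e=abs(np.hypot(*(P-c[:2]).T)-r)
        P=P[e<=max(1,np.percentile(e,90))] 
    return c[:2],r
def blob(mask,near,kind=cv2.CHAIN_APPROX_NONE):
    cs,_=cv2.findContours(mask.astype(np.uint8),cv2.RETR_EXTERNAL,kind)
    cs=[c for c in cs if cv2.contourArea(c)>8]
    return min(cs,key=lambda c:np.hypot(*(c[:,0].mean(0)-near)))[:,0].astype(float)
E
python3 - <<'E'
from h import *
T=np.load("top0.npz");S=np.load("side0.npz")
def hsv(im): return cv2.cvtColor(im,cv2.COLOR_RGB2HSV).astype(int)
for nm,m,pp,pb,pr,pc in(("top",T,(191,254),(322,251),(474,255),(189,253)),("side",S,(291,176),(320,262),(355,368),(291,170))):
    H=hsv(m["im"]);h,s,v=H[...,0],H[...,1],H[...,2]
    blue=(h>95)&(h<118)&(s>80);c=blob(blue,pp);print(nm,"plate rim z24",circ(pts(m,c,24)))
    white=(s<60)&(v>110)
    c=blob(white,pc);print(" collar z44",circ(pts(m,c,44)),len(c))
    c=blob(white,pb);print(" base disc z12",circ(pts(m,c,12)))
    red=((h<6)|(h>174))&(s>150)&(v>70);c=blob(red,pr);print(" red z133",pts(m,c,133).min(0),pts(m,c,133).max(0),len(c))
    d=m["d"]
    for n,p in(("collar",pc),("red",pr)):
        p=(int(p[0])+ (5 if n=="collar" else 0),int(p[1])-(0 if n=="collar" else 3));o,r=ray(m,p);f=m["R"][2]@r;print(n,o+r*d[p[1],p[0]]/f)
im=T["im"][:,:,::-1]
a=cv2.resize(im[205:305,140:240],(400,400),interpolation=2);b=cv2.resize(im[205:305,272:372],(400,400),interpolation=2)
cv2.imwrite("pics/crop.png",np.hstack([a,b]))
# rack heads
E
```

```text
top plate rim z24 (array([529.14554177, 312.55380356]), np.float64(67.03009384970997))
 collar z44 (array([530.08431065, 313.51830429]), np.float64(18.9050557935307)) 46
 base disc z12 (array([539.57430758, -17.66691197]), np.float64(88.33009453490678))
 red z133 [ 513.30215524 -378.64052874] [ 534.3562762  -357.43956012] 27
collar [529.09123961 299.92283458  45.75104807]
red [ 529.4587191  -368.73777484  134.63192716]
side plate rim z24 (array([529.2576698, 308.9669627]), np.float64(66.56301358075171))
 collar z44 (array([529.32451887, 312.85173323]), np.float64(17.462561414385807)) 29
 base disc z12 (array([540.17549758, -19.45903179]), np.float64(88.00470399622417))
 red z133 [ 508.50858368 -401.4220397 ] [ 537.619041   -357.10062447] 61
collar [541.12665811 296.72127822  44.68948   ]
red [ 524.49663863 -373.00362831  131.68149837]
```

View pics/crop.png

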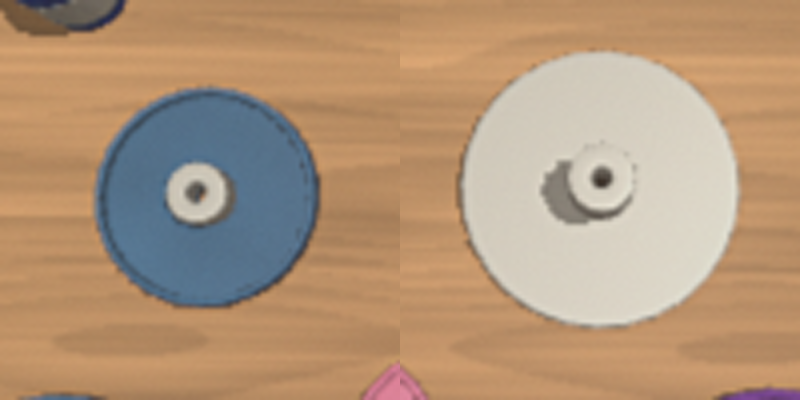

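The crop shows the small blue plate with its white collar (left; full-image hole at about (189,253)) and the white base with its column (right; hole at about (322,249)). From two views I get the plate at about (529.5, 312.5), the base at about (540, -18.5) and the red head at about (524, -368). Heights and sizes match the description. Now I move above the plate.

Call:
arm_command(series=[100,-3.4,-1.7,0,0,100,-6.8,-3.4,0,0,100,-10.2,-5.1,0,0,100,-13.6,-6.8,0,0,100,-17,-8.5,0,0])

```text
clock: 0.52
eef_pos: [296.7, 509.0, 230.9]
tool_rot: [-3.141, -0.0, 2.909]
force: [0.6, 1.7, -0.2]
width: 85.4
gripper_force: 0.0
```

Call:
arm_command(series=[100,-3.4,-1.7,0,0,100,-6.8,-3.4,0,0,100,-10.2,-5.1,0,0,100,-13.6,-6.8,0,0,100,-17,-8.5,0,0])

```text
clock: 0.93
eef_pos: [442.5, 387.1, 231.0]
tool_rot: [-3.141, -0.0, 2.909]
force: [0.6, 0.3, 0.3]
width: 85.4
gripper_force: 0.0
```

Call:
arm_command(series=[100,-3.4,-1.7,0.5,0,100,-6.8,-3.4,1.5,0,100,-10.3,-5.3,2.5,0,100,-10.3,-5.3,3,0,100,-10.3,-5.3,3,0])

```text
clock: 1.35
eef_pos: [530.9, 309.3, 199.4]
tool_rot: [-3.138, -0.001, 2.902]
force: [-0.2, 0.4, -0.5]
width: 85.2
gripper_force: 0.0
```

```bash
cat > look.py <<'E'
import sys;from h import *
from cell import monitor,viewer
def look(name):
    s=monitor.read_state();m=viewer.camera_model("wrist");im,d=viewer.get_image("wrist")
    cv2.imwrite(f"pics/{name}.png",im[:,:,::-1]);np.savez(name+".npz",im=im,d=d,**m)
    print(s["clock"],s["eef_pos"].round(1),s["tool_rot"].round(4),"w",round(s["width"],1),"q7",s["qpos"][6].round(2),"F",s["force"].round(1))
    return s,m,im,d
E
python3 - <<'E'
from look import *
look("w1")
E
```

```text
1.35 [530.9 309.3 199.4] [-3.1379e+00 -1.2000e-03  2.9024e+00] w 85.2 q7 0.79 F [-0.2  0.4 -0.5]
```

View pics/w1.png

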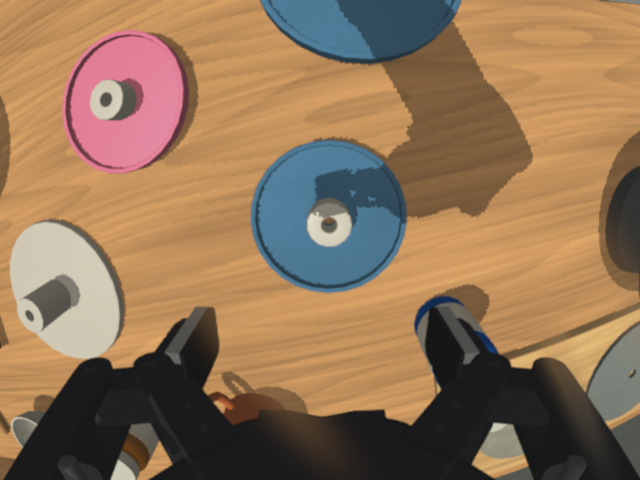

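The wrist view shows the small blue plate below the open fingers, with its collar hole at (329,224). The large blue plate is at the top edge and the base column top is at (30,315).

```bash
cat >> look.py <<'E'
def hsv(im): return cv2.cvtColor(im,cv2.COLOR_RGB2HSV).astype(int)
def tool(s,dw):  # world offset (mm) -> tool x,y in cm
    y=s["tool_rot"][2];return np.round(np.array([np.cos(y)*dw[0]+np.sin(y)*dw[1],np.sin(y)*dw[0]-np.cos(y)*dw[1]])/10,2)
E
python3 - <<'E'
from look import *
m=np.load("w1.npz");H=hsv(m["im"]);h,s,v=H[...,0],H[...,1],H[...,2]
c=blob((h>95)&(h<118)&(s>80),(328,215));print("rim",circ(pts(m,c,24,1)))
near=np.zeros(h.shape,bool);near[195:250,300:358]=1
c=blob((s<70)&(v>60)&near,(329,224));print("collar",circ(pts(m,c,44,1)),len(c))
print("hole",onz(m,(329,224),44,1))
st={"tool_rot":[0,0,2.9024]}
for p in((529.5,312.5),):print(tool(st,np.array(p)-[530.9,309.3]))
E
```

```text
rim (array([529.88014584, 315.97225292]), np.float64(68.07583135123475))
collar (array([528.59931622, 316.31462708]), np.float64(19.76251794807534)) 135
hole [529.68221695 316.19202242  44.        ]
[0.21 0.28]
```

Call:
arm_command(series=[100,0,0.2,3,0,100,0,0.2,6,0,100,0,0.2,9,0,100,0,0.2,12,0,100,0,0.2,13,0])

```text
clock: 1.82
eef_pos: [526.1, 316.0, 67.7]
tool_rot: [-3.138, -0.006, 2.912]
force: [-0.7, 0.1, 0.2]
width: 85.5
gripper_force: 0.0
```

Call:
arm_command(series=[80,0,0,0.5,0,80,0,0,1,0,80,0,0,1,0,80,0,0,1,0,80,0,0,1,0])

```text
clock: 2.23
eef_pos: [530.9, 315.9, 62.8]
tool_rot: [3.14, 0.002, 2.909]
force: [0.3, -0.2, 0.2]
width: 68.4
gripper_force: 0.0
```

Run:
```python
from look import *
s,m,im,d=look("w2");H=hsv(im);h,s_,v=H[...,0],H[...,1],H[...,2]
c=blob((h>95)&(h<118)&(s_>80),(328,250));print("rim",circ(pts(m,c,24,1)))
```

```text
2.2333 [530.9 315.9  62.8] [3.1396e+00 1.8000e-03 2.9089e+00] w 68.4 q7 0.79 F [ 0.3 -0.2  0.2]
rim (array([529.58911359, 316.54455055]), np.float64(67.95290195591981))
```

View pics/w2.png

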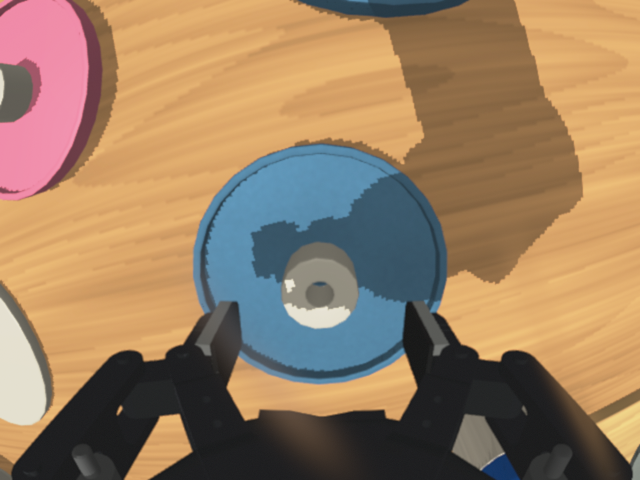

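The wrist view shows the collar at (320,293), centred between the fingertips at about (222,320) and (422,320). I go down and grip.

Call:
arm_command(series=[80,0.1,0,1.3,0,80,0.1,0,2.6,0,80,0.1,0,3.6,0,80,0.1,0,4.1,0,80,0.1,0,4.1,0])

```text
clock: 2.7
eef_pos: [528.0, 314.8, 18.7]
tool_rot: [-3.139, -0.002, 2.909]
force: [0.2, 0.0, 0.9]
width: 68.4
gripper_force: 0.0
```

Call:
arm_command(series=[40,0,0,0,0,20,0,0,0,0,20,0,0,0,0,20,0,0,0,0,20,0,0,0,0])

```text
clock: 3.12
eef_pos: [529.5, 315.7, 21.0]
tool_rot: [3.141, 0.001, 2.909]
force: [0.2, -0.9, 4.4]
width: 34.9
gripper_force: 61.0
```

Call:
arm_command(series=[20,0,0,0,0,20,0,0,0,0,20,0,0,0,0,20,0,0,0,0,20,0,0,0,0])

```text
clock: 3.53
eef_pos: [529.5, 315.6, 21.0]
tool_rot: [3.141, 0.001, 2.909]
force: [0.1, -0.1, 5.3]
width: 35.4
gripper_force: 61.2
```

Call:
arm_command(series=[20,0,0,-0.5,0,20,0,0,-1.5,0,20,0,0,-3,0,20,0,0,-4,0,20,0,0,-4,0])

```text
clock: 3.95
eef_pos: [530.3, 316.3, 62.6]
tool_rot: [3.139, 0.003, 2.909]
force: [0.9, -0.1, -2.9]
width: 35.3
gripper_force: 60.7
```

Run:
```python
from look import *
s,m,im,d=look("w3");H=hsv(im);h,s_,v=H[...,0],H[...,1],H[...,2]
c=blob((h>95)&(h<118)&(s_>80),(328,300));
for z in(60,64,68):print("rim",z,circ(pts(m,c,z,1)))
```

```text
3.95 [530.3 316.3  62.6] [3.1388e+00 2.6000e-03 2.9088e+00] w 35.3 q7 0.79 F [ 0.9 -0.1 -2.9]
rim 60 (array([527.76323436, 317.79480809]), np.float64(66.72360794127898))
rim 64 (array([525.86637984, 318.2293496 ]), np.float64(64.88407897875746))
rim 68 (array([523.96952532, 318.66389112]), np.float64(63.04455001623314))
```

View pics/w3.png

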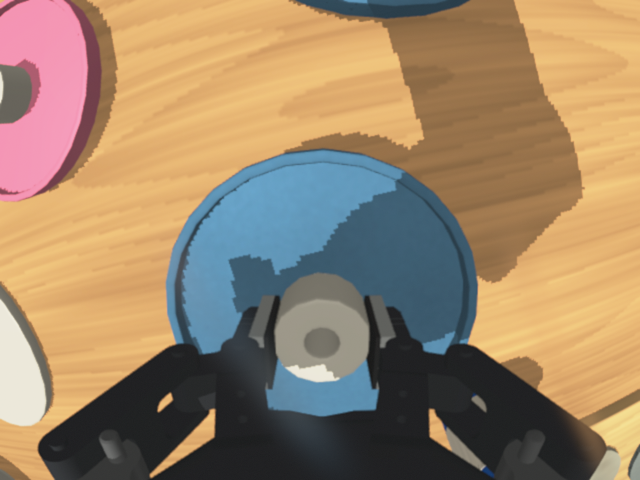

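The plate is held level, with its hole at (322,342) between the pads. I carry it up and toward the base, stopping short so the wrist camera can measure the column.

Call:
arm_command(series=[20,0,0,-1.5,0,20,-0.3,-1,-3,0,20,-0.8,-3,-4.5,0,20,-1.6,-5.6,-6,0,20,-2.4,-8.4,-7,0])

```text
clock: 4.42
eef_pos: [532.7, 228.6, 130.8]
tool_rot: [3.141, 0.0, 2.911]
force: [1.6, -0.6, -3.8]
width: 35.3
gripper_force: 60.9
```

Call:
arm_command(series=[20,-0.8,-2.8,-1,0,20,-1.6,-5.6,-2,0,20,-2.4,-8.4,-2,0,20,-3.2,-11,-2,0,20,-3.6,-12.6,-2,0])

```text
clock: 4.83
eef_pos: [538.6, 92.9, 149.9]
tool_rot: [-3.139, -0.0, 2.905]
force: [0.7, -0.4, -4.0]
width: 35.1
gripper_force: 61.0
```

Call:
arm_command(series=[20,-0.2,-0.6,0,0,20,-0.2,-0.6,0,0,20,-0.2,-0.6,0,0,20,-0.2,-0.6,0,0,20,-0.2,-0.6,0,0])

```text
clock: 5.25
eef_pos: [539.3, 93.1, 150.1]
tool_rot: [3.141, -0.0, 2.912]
force: [-1.1, -0.2, -4.4]
width: 35.4
gripper_force: 61.0
```

Run:
```python
from look import *
m=np.load("w1.npz");print("w1 base hole",onz(m,(30,315),70,1))
m=np.load("w3.npz");print("w3 plate hole",onz(m,(322,342),85.6,1))
s,m,im,d=look("w4")
p=np.r_[540,-18,70.];c=m["R"]@p+m["t"];n=np.hypot(*c[:2]);r=np.arctan2(n,c[2])*m["mtx"][0,0]
print("expect",c[:2]/n*r+m["mtx"][:2,2])
```

```text
w1 base hole [540.71840162 -13.32995133  70.        ]
w3 plate hole [530.72289561 317.15332002  85.6       ]
5.25 [539.3  93.1 150.1] [ 3.1406e+00 -5.0000e-04  2.9116e+00] w 35.4 q7 1.12 F [-1.1 -0.2 -4.4]
expect [164.81769368 290.38142059]
```

View pics/w4.png

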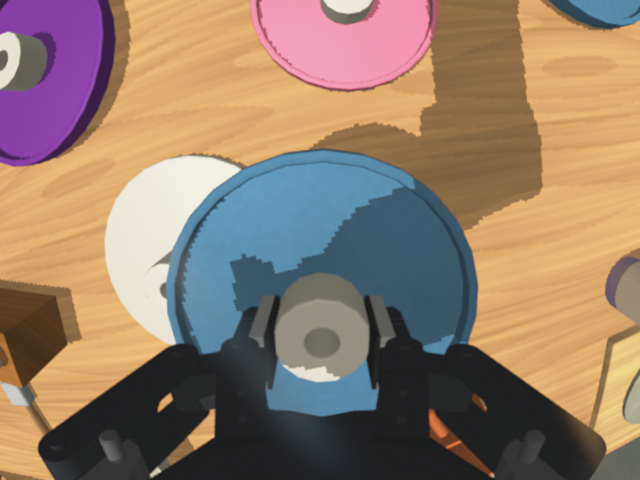

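The hole of the column shows at (164,290), half hidden by the held plate. I back off a little so that it shows fully.

Call:
arm_command(series=[20,0.5,1.5,0,0,20,1.5,3.5,0,0,20,1.5,5,0,0,20,1.5,5,0,0,20,1.5,5,0,0])

```text
clock: 5.72
eef_pos: [536.8, 145.3, 150.3]
tool_rot: [3.141, 0.0, 2.913]
force: [0.5, -1.1, -4.0]
width: 35.1
gripper_force: 61.1
```

Run:
```python
from look import *
from scipy.optimize import least_squares
s,m,im,d=look("w5")
for nm in("w4","w5"):
    m=np.load(nm+".npz");H=hsv(m["im"]);h,s_,v=H[...,0],H[...,1],H[...,2]
    c=blob((s_<50)&(v>150),(150,230) if nm=="w4" else (90,240));P=pts(m,c,12,1)
    P=P[abs(np.hypot(*(P-[540,-16]).T)-90)<7]
    f=least_squares(lambda q:np.hypot(*(P-q).T)-89.5,[540,-16],loss="soft_l1");print(nm,len(P),f.x,circ(P))
p=np.r_[540,-16,70.];m=np.load("w5.npz");c=m["R"]@p+m["t"];n=np.hypot(*c[:2]);r=np.arctan2(n,c[2])*m["mtx"][0,0];e=c[:2]/n*r+m["mtx"][:2,2];print(e)
x,y=e.astype(int);x0=max(0,x-50)
cv2.imwrite("pics/c5.png",cv2.resize(m["im"][y-50:y+50,x0:x0+100,::-1],(500,500),interpolation=2));print(x0,y-50)
g=H[y-30:y+30,max(0,x-30):x+30,2];c=blob(g<90,(min(30,x),30));c=c+[max(0,x-30),y-30];q=(c.min(0)+c.max(0))/2;print("hole px",c.min(0),c.max(0),onz(m,q,70,1))
```

```text
5.7167 [536.8 145.3 150.3] [3.1408e+00 5.0000e-04 2.9126e+00] w 35.1 q7 1.03 F [ 0.5 -1.1 -4. ]
w4 296 [541.69388442 -13.70692628] (array([540.60839807, -14.7822587 ]), np.float64(88.29642610538012))
w5 306 [541.68058368 -13.42576046] (array([540.60698864, -14.494777  ]), np.float64(88.24573809062508))
[111.62074801 304.5128946 ]
61 254Traceback (most recent call last):
  File "<stdin>", line 12, in <module>
  File "h.py", line 20, in blob
    return min(cs,key=lambda c:np.hypot(*(c[:,0].mean(0)-near)))[:,0].astype(float)
           ~~~^^^^^^^^^^^^^^^^^^^^^^^^^^^^^^^^^^^^^^^^^^^^^^^^^^
ValueError: min() iterable argument is empty
```

View pics/c5.png

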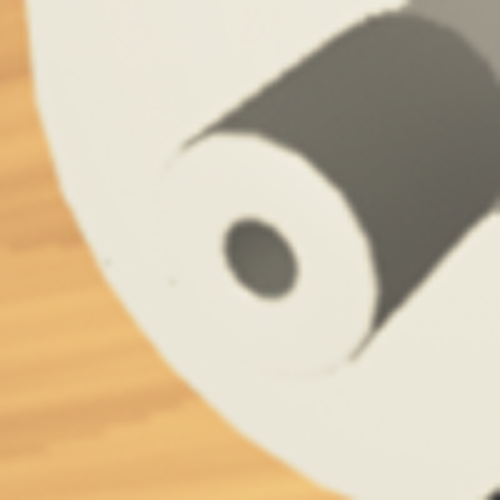

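Call:
arm_command(series=[20,-0.5,-2,0,0,20,-1.4,-5.3,0,0,20,-2.4,-9,0,0,20,-3.2,-12,0,0,20,-3.9,-14.7,0,0])

```text
clock: 6.18
eef_pos: [540.2, -13.0, 150.3]
tool_rot: [-3.14, 0.0, 2.906]
force: [0.6, 0.2, -4.4]
width: 34.9
gripper_force: 61.2
```

Call:
arm_command(series=[20,-0.2,-0.8,0,0,20,-0.2,-0.8,1,0,20,-0.2,-0.8,2.5,0,20,-0.2,-0.8,4,0,20,-0.2,-0.8,5,0])

```text
clock: 6.6
eef_pos: [539.8, -16.0, 98.6]
tool_rot: [3.141, -0.002, 2.91]
force: [-0.1, 0.2, -4.7]
width: 35.4
gripper_force: 61.3
```

Call:
arm_command(series=[20,0,0,0,0,20,0,0,0,0,20,0,0,0,0,20,0,0,0,0,20,0,0,0,0])

```text
clock: 7.02
eef_pos: [541.2, -17.0, 101.0]
tool_rot: [3.141, 0.001, 2.909]
force: [1.0, -0.2, -4.8]
width: 34.9
gripper_force: 61.1
```

Run:
```python
from look import *
m=np.load("w5.npz");print("hole",onz(m,(112.9,305.5),70,1))
s,m,im,d=look("w6")
print("plate hole at same px",onz(m,(322,342),s["eef_pos"][2]+23,1), tool(s,np.array([540.6,-15.1])-s["eef_pos"][:2]))
```

```text
hole [540.96589033 -15.19059353  70.        ]
7.0167 [541.2 -17.  101. ] [3.1412e+00 1.5000e-03 2.9089e+00] w 34.9 q7 1.3 F [ 1.  -0.2 -4.8]
plate hole at same px [541.6716992  -16.13893714 124.02756728] [0.1  0.17]
```

Call:
arm_command(series=[20,0.05,0.15,0,0,20,0.05,0.15,0.5,0,20,0.05,0.15,0.9,0,20,0.05,0.15,1.2,0,20,0.05,0.15,1.3,0])

```text
clock: 7.48
eef_pos: [539.9, -15.7, 86.4]
tool_rot: [-3.141, -0.001, 2.909]
force: [0.6, 0.3, -4.8]
width: 35.2
gripper_force: 61.2
```

Call:
arm_command(series=[20,0,0,0.1,0,20,0,0,0.2,0,20,0,0,0.3,0,20,0,0,0.3,0,20,0,0,0.3,0])

```text
clock: 7.9
eef_pos: [540.5, -15.6, 84.3]
tool_rot: [3.142, 0.0, 2.909]
force: [-1.1, -0.9, -3.6]
width: 34.8
gripper_force: 61.2
```

Call:
arm_command(series=[20,0,0,0.1,0,20,0,0,0.15,0,20,0,0,0.15,0,20,0,0,0.15,0,20,0,0,0.15,0])

```text
clock: 8.32
eef_pos: [540.6, -15.6, 83.0]
tool_rot: [3.141, 0.0, 2.909]
force: [-0.8, -0.8, -0.1]
width: 35.1
gripper_force: 61.7
```

The load has come off at TCP z = 83 mm, which is exactly the seated height. I release and lift away.

Call:
arm_command(series=[50,0,0,0,0,80,0,0,0,0,80,0,0,0,0,80,0,0,0,0,80,0,0,0,0])

```text
clock: 8.73
eef_pos: [540.6, -15.6, 82.9]
tool_rot: [3.142, 0.0, 2.909]
force: [-0.7, -0.1, 0.4]
width: 68.3
gripper_force: 0.0
```

Call:
arm_command(series=[80,0,0,-1,0,80,0,0,-3,0,80,0,0,-6,0,80,0,0,-9,0,80,0,0,-12,0])

```text
clock: 9.15
eef_pos: [540.2, -15.6, 204.7]
tool_rot: [3.142, -0.0, 2.909]
force: [0.7, -0.4, -0.2]
width: 68.4
gripper_force: 0.0
```

Call:
arm_command(series=[80,0,0,0,0,80,0,0,0,0,80,0,0,0,0,80,0,0,0,0,80,0,0,0,0])

```text
clock: 9.57
eef_pos: [539.6, -15.6, 201.7]
tool_rot: [-3.141, -0.002, 2.909]
force: [0.4, 0.1, 0.7]
width: 68.1
gripper_force: 0.0
```

Run:
```python
from look import *
s,m,im,d=look("w7");H=hsv(im);h,s_,v=H[...,0],H[...,1],H[...,2]
c=blob((h>95)&(h<118)&(s_>80),(328,215));print("rim",circ(pts(m,c,86,1)))
def px(p):
    c=m["R"]@np.array(p)+m["t"];n=np.hypot(*c[:2]);return c[:2]/n*np.arctan2(n,c[2])*m["mtx"][0,0]+m["mtx"][:2,2]
print(px((541,-15.2,106)))
T,dt=viewer.get_image("top");mt=viewer.camera_model("top");np.savez("top1.npz",im=T,d=dt,**mt);cv2.imwrite("pics/top1.png",T[:,:,::-1])
# rack heads: top cam
H=hsv(T)
for n,uv,z in(("white",(416,238),133),("tool",(443,246),125),("red",(474,255),133)):print(n,onz(mt,uv,z))
```

```text
9.5667 [539.6 -15.6 201.7] [-3.1410e+00 -2.5000e-03  2.9088e+00] w 68.1 q7 1.31 F [0.4 0.1 0.7]
rim (array([541.15298093, -14.82205678]), np.float64(68.20771966805735))
[321.46114961 250.47100098]
white [ 560.8460822  -234.96360392  133.        ]
tool [ 543.82629645 -299.75711025  125.        ]
red [ 522.65119294 -369.08252869  133.        ]
```

View pics/w7.png

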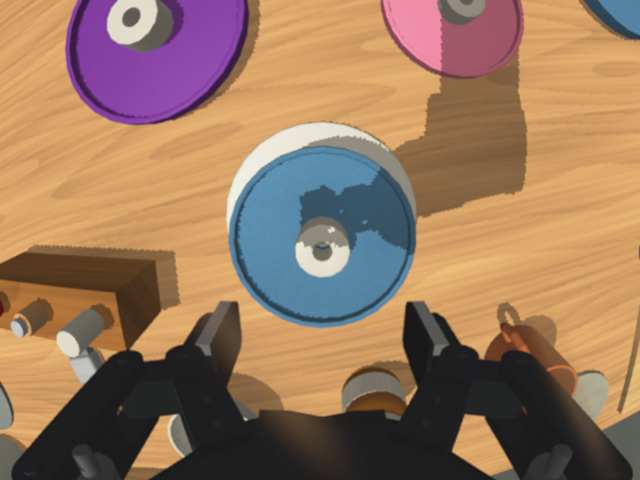

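The plate is seated: its hole is at (322,250), against (321.5,250.5) expected, and the rim is centred at (541.2, -14.8). The red head is just out of view at the left. I go above it with the fingers narrowed to stay clear of the neighbouring tool.

Call:
arm_command(series=[80,-0.4,-2,0,0,70,-1.1,-6,0,0,60,-1.8,-9.8,0,0,50,-2.5,-13.6,0,0,48,-3.2,-17.4,0,0])

```text
clock: 10.08
eef_pos: [530.9, -193.8, 202.2]
tool_rot: [3.142, -0.001, 2.909]
force: [1.0, 0.0, -0.4]
width: 41.2
gripper_force: 0.0
```

Call:
arm_command(series=[48,-0.7,-3.8,0,0,48,-1.4,-7.6,0,0,48,-2.1,-11.4,0,0,48,-2.8,-15,0,0,48,-3.2,-17.2,0,0])

```text
clock: 10.5
eef_pos: [521.0, -372.3, 201.9]
tool_rot: [-3.139, -0.001, 2.904]
force: [-0.2, -0.9, 0.4]
width: 41.2
gripper_force: 0.0
```

Call:
arm_command(series=[48,0,0,0,0,48,0,0,0,0,48,0,0,0,0,48,0,0,0,0,48,0,0,0,0])

```text
clock: 10.92
eef_pos: [523.5, -365.1, 202.7]
tool_rot: [3.141, -0.0, 2.911]
force: [0.4, 0.9, 0.1]
width: 41.0
gripper_force: 0.0
```

Run:
```python
from look import *
s,m,im,d=look("w8");H=hsv(im);h,s_,v=H[...,0],H[...,1],H[...,2]
c=blob(((h<5)|(h>175))&(s_>150)&(v>50),(321,270));P=pts(m,c,133,1);print(len(c),c.min(0),c.max(0),P.min(0),P.max(0))
print("circle",circ(P));mask=np.zeros(h.shape,np.uint8);cv2.fillPoly(mask,[c.astype(int)],1)
dd=d*mask;top=(mask>0)&(abs(d-np.percentile(d[mask>0],2))<12)
c2=blob(top,c.mean(0));P=pts(m,c2,133,1);q,r=circ(P);print("top",q,r,"depth pt",)
u=c2.mean(0).astype(int);o,ry=ray(m,u,1);print((o+ry*d[u[1],u[0]]/(m["R"][2]@ry)).round(1))
print(tool(s,q-s["eef_pos"][:2]))
cv2.imwrite("pics/c8.png",cv2.resize(im[140:400,170:490,::-1],(640,520)))
```

```text
10.9167 [ 523.5 -365.1  202.7] [ 3.1405e+00 -4.0000e-04  2.9114e+00] w 41.0 q7 1.9 F [0.4 0.9 0.1]
136 [298. 230.] [336. 282.] [ 504.04213468 -379.02371234] [ 537.12535996 -354.26494249]
circle (array([ 520.66675064, -366.12913433]), np.float64(15.161074183912376))
top [ 523.70085337 -366.78348518] 12.871393895889332 depth pt
[ 523.1 -366.8  133.3]
[-0.06 -0.16]
```

View pics/c8.png

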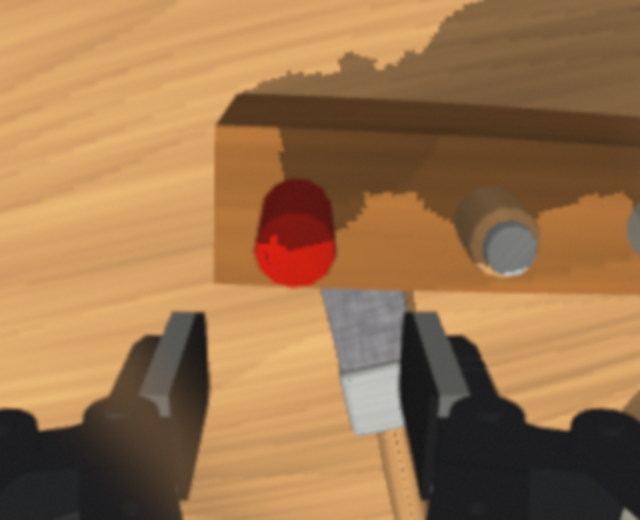

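The crop shows the red head (top face at crop (296,250), full image about (318,265)), the tool to its right at crop (510,248), and clear room on both sides. I measured (523.7, -366.8, 133.3) with a radius of 12.9, which matches. I descend and grip.

Call:
arm_command(series=[48,0,-0.1,1,0,48,0,-0.1,2.5,0,48,0,-0.1,4,0,48,0,-0.1,5.5,0,48,0,-0.1,6,0])

```text
clock: 11.38
eef_pos: [521.3, -366.6, 140.0]
tool_rot: [3.14, -0.004, 2.91]
force: [-0.4, -0.3, -0.2]
width: 41.1
gripper_force: 0.0
```

Call:
arm_command(series=[48,0,0,0,0,48,0,0,0,0,48,0,0,0,0,48,0,0,0,0,48,0,0,0,0])

```text
clock: 11.8
eef_pos: [523.1, -368.3, 143.7]
tool_rot: [-3.141, 0.001, 2.909]
force: [-0.4, 0.8, 0.2]
width: 41.1
gripper_force: 0.0
```

Call:
arm_command(series=[48,-0.05,0.1,0,0,48,-0.05,0.1,1.2,0,48,-0.05,0.1,2.6,0,48,-0.05,0.1,3.8,0,48,-0.05,0.1,4.2,0])

```text
clock: 12.22
eef_pos: [522.0, -366.2, 98.1]
tool_rot: [3.14, -0.004, 2.909]
force: [-0.8, 0.3, -1.0]
width: 41.4
gripper_force: 0.0
```

Call:
arm_command(series=[48,0,0,0,0,48,0,0,0,0,30,0,0,0,0,10,0,0,0,0,10,0,0,0,0])

```text
clock: 12.63
eef_pos: [523.9, -367.5, 101.6]
tool_rot: [-3.141, 0.001, 2.909]
force: [-0.9, -0.7, 0.6]
width: 24.2
gripper_force: 58.8
```

Call:
arm_command(series=[10,0,0,0,0,10,0,0,0,0,10,0,0,0,0,10,0,0,0,0,10,0,0,0,0])

```text
clock: 13.05
eef_pos: [523.9, -367.5, 101.5]
tool_rot: [-3.141, 0.001, 2.909]
force: [0.3, -0.5, 5.9]
width: 24.2
gripper_force: 59.0
```

Call:
arm_command(series=[10,0,0,-0.8,0,10,0,0,-2.4,0,10,0,0,-4.8,0,10,0,0,-7.6,0,10,0,0,-10.4,0])

```text
clock: 13.47
eef_pos: [522.6, -366.6, 205.2]
tool_rot: [3.141, -0.002, 2.909]
force: [0.1, -0.7, -1.2]
width: 24.6
gripper_force: 59.3
```

Call:
arm_command(series=[10,0,0,-2,0,10,0,0,-4,0,10,0,0,-5,0,10,0,0,-5,0,10,0,0,-5,0])

```text
clock: 13.88
eef_pos: [523.0, -366.8, 254.3]
tool_rot: [3.141, -0.001, 2.909]
force: [-0.0, 0.4, -1.3]
width: 24.7
gripper_force: 59.3
```

```bash
cat > rod.py <<'E'
from look import *
def rodinfo(name):
    s,m,im,d=look(name);H=hsv(im);h,s_,v=H[...,0],H[...,1],H[...,2]
    e=s["eef_pos"];ztop=e[2]+32
    c=blob(((h<5)|(h>175))&(s_>150)&(v>40),(321,350));print("red px",c.min(0),c.max(0))
    # red head's side edges in y, head-top arc
    P=pts(m,c,ztop,1);print("redtop y-range",P.min(0)-e[:2],P.max(0)-e[:2])
    return s,m,im,d
E
python3 - <<'E'
from rod import *
s,m,im,d=rodinfo("w9")
m2={k:viewer.camera_model("side")[k] for k in("mtx","R","t")}
S,ds=viewer.get_image("side");T,dt=viewer.get_image("top");mt=viewer.camera_model("top")
np.savez("side2.npz",im=S,d=ds,**m2);np.savez("top2.npz",im=T,d=dt,**mt)
a=cv2.resize(im[200:460,170:490,::-1],(400,325))
e=s["eef_pos"];p=m2["R"]@(e+[0,0,-40])+m2["t"];u=(m2["mtx"]@p/p[2])[:2].astype(int);print(u)
x,y=max(u[0],62),min(max(u[1],50),430)
b=cv2.resize(S[y-50:y+50,x-60:x+60,::-1],(390,325));cv2.imwrite("pics/c9.png",np.hstack([a,b]))
E
```

```text
13.8833 [ 523.  -366.8  254.3] [ 3.1412e+00 -8.0000e-04  2.9088e+00] w 24.7 q7 1.9 F [-0.   0.4 -1.3]
red px [288. 283.] [356. 383.]
redtop y-range [-26.69428144 -11.55981426] [12.93756186 14.10742646]
[355 334]
```

View pics/c9.png

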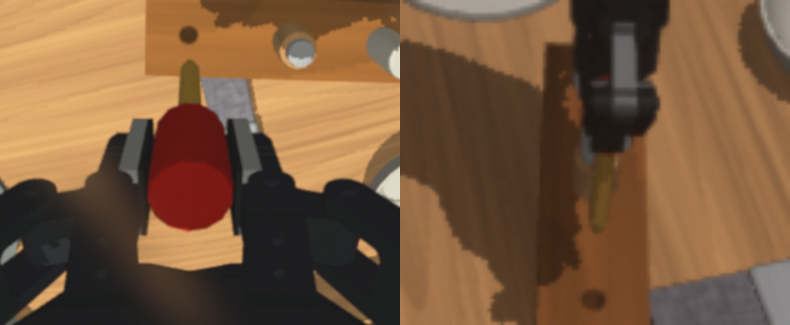

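The rod is held upright. Its tip shows at crop (188,63), which is about (320,250) in the wrist image, over its empty hole. I carry it high along the row to above the collar.

Call:
arm_command(series=[10,0.3,1.5,0,0,10,0.9,4.7,0,0,10,1.6,8.4,0,0,10,2.3,12.2,0,0,10,3,16,0,0])

```text
clock: 14.45
eef_pos: [530.3, -201.7, 253.9]
tool_rot: [3.141, -0.002, 2.909]
force: [0.7, -0.2, -0.4]
width: 24.4
gripper_force: 59.3
```

Call:
arm_command(series=[10,0.7,3.8,0,0,10,1.4,7.6,0,0,10,2.1,11.4,0,0,10,2.8,15,0,0,10,3.3,17.5,0,0])

```text
clock: 14.87
eef_pos: [538.2, -21.0, 254.1]
tool_rot: [3.139, -0.002, 2.913]
force: [-0.2, 0.2, -1.2]
width: 24.6
gripper_force: 59.3
```

Call:
arm_command(series=[10,0.1,0.7,0,0,10,0.2,1.2,0,0,10,0.2,1.2,0.8,0,10,0.2,1.2,1.6,0,10,0.2,1.2,2,0])

```text
clock: 15.28
eef_pos: [539.1, -16.3, 233.1]
tool_rot: [-3.14, -0.002, 2.906]
force: [0.5, -1.0, -0.6]
width: 24.5
gripper_force: 59.4
```

Call:
arm_command(series=[10,0,0,0,0,10,0,0,0,0,10,0,0,0,0,10,0,0,0,0,10,0,0,0,0])

```text
clock: 15.7
eef_pos: [540.4, -14.8, 235.1]
tool_rot: [3.141, 0.001, 2.908]
force: [-0.1, -0.3, -1.4]
width: 24.4
gripper_force: 59.4
```

Run:
```python
from look import *
m=np.load("w9.npz");print("tip rel TCP",onz(m,(320.4,251),156.8,1)-[523,-366.8,254.3])
s,m,im,d=look("w10")
H=hsv(im);h,s_,v=H[...,0],H[...,1],H[...,2]
e=s["eef_pos"]
c=blob((h>95)&(h<118)&(s_>80),(321,240));P=pts(m,c,86,1);q=P-[541,-15.2];k=abs(np.hypot(*q.T)-69)<5;print("rim",circ(P[k]),k.sum(),len(P))
c=blob((h>12)&(h<35)&(s_>90)&(np.indices(h.shape)[0]>200)&(abs(np.indices(h.shape)[1]-321)<25)&(v<200),(321,265))
print("brass px",c.min(0),c.max(0));t=c[c[:,1]<c[:,1].min()+1.5].mean(0);print("tip",t,onz(m,t,e[2]-97.5,1)-e)
a=cv2.resize(im[170:410,170:490,::-1],(800,600));cv2.imwrite("pics/c10.png",a)
print(tool(s,np.array([541,-15.2])-e[:2]))
```

```text
tip rel TCP [  2.39115149  -0.51497989 -97.5       ]
15.7 [540.4 -14.8 235.1] [3.1414e+00 5.0000e-04 2.9083e+00] w 24.4 q7 1.29 F [-0.1 -0.3 -1.4]
rim (array([541.02519113, -14.78159626]), np.float64(68.06555265848162)) 414 648
brass px [313. 249.] [329. 282.]
tip [321.5        249.33333333] [  1.55917295   0.47417071 -97.5       ]
[-0.07 -0.03]
```

View pics/c10.png

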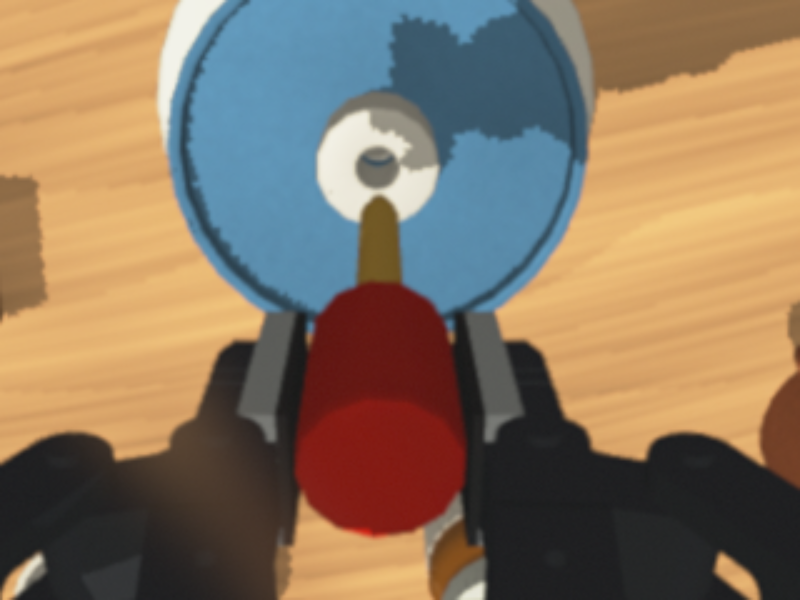

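The wrist crop shows the rod's tip at crop (378,198) and the collar hole at crop (377,168), in line sideways. In the x direction I check the rod against the collar with the side camera, after lowering the rod to just above the collar.

Call:
arm_command(series=[10,0,0,0.5,0,10,0,0,1.2,0,10,0,0,1.8,0,10,0,0,2,0,10,0,0,2,0])

```text
clock: 16.17
eef_pos: [539.5, -14.5, 213.7]
tool_rot: [-3.141, -0.002, 2.909]
force: [0.5, 0.0, -0.3]
width: 24.8
gripper_force: 59.4
```

Call:
arm_command(series=[10,0,0,0,0,10,0,0,0,0,10,0,0,0,0,10,0,0,0,0,10,0,0,0,0])

```text
clock: 16.58
eef_pos: [540.3, -14.5, 215.0]
tool_rot: [3.141, 0.0, 2.909]
force: [-0.4, -0.2, -0.9]
width: 24.7
gripper_force: 59.4
```

Run:
```python
from look import *
s,m,im,d=look("w11");e=s["eef_pos"]
S,ds=viewer.get_image("side");ms=viewer.camera_model("side");np.savez("side3.npz",im=S,d=ds,**ms)
def pj(p):
    c=ms["R"]@np.array(p,float)+ms["t"];return (ms["mtx"]@c/c[2])[:2]
for z in(106,117,140,160,180):print(z,"vertical through TCP px",pj([e[0],e[1],z]).round(1), "d/dx10mm",(pj([e[0]+10,e[1],z])-pj([e[0],e[1],z])).round(1))
print("collar ctr px",pj([541,-15.2,106]).round(1))
H=hsv(S);h,s_,v=H[...,0],H[...,1],H[...,2];u=pj([*e[:2],117]).astype(int)
for y in range(u[1]-36,u[1]+24,2):
    print(y,' '.join(f"{h[y,x]}/{s_[y,x]}/{v[y,x]}" for x in range(u[0]-13,u[0]+14)) if y%4==0 else '')
```

```text
16.5833 [540.3 -14.5 215. ] [3.1415e+00 4.0000e-04 2.9087e+00] w 24.7 q7 1.28 F [-0.4 -0.2 -0.9]
106 vertical through TCP px [318.9 229. ] d/dx10mm [ 4.3 -0.7]
117 vertical through TCP px [318.9 225.5] d/dx10mm [ 4.4 -0.7]
140 vertical through TCP px [318.9 217.9] d/dx10mm [ 4.4 -0.7]
160 vertical through TCP px [318.9 211. ] d/dx10mm [ 4.5 -0.7]
180 vertical through TCP px [318.8 204. ] d/dx10mm [ 4.6 -0.7]
collar ctr px [319.3 229.2]
189 
191 
193 
195 
197 
199 
201 
203 
205 
207 
209 
211 
213 
215 
217 
219 
221 
223 
225 
227 
229 
231 
233 
235 
237 
239 
241 
243 
245 
247
```

Run:
```python
from look import *
S=np.load("side3.npz");H=hsv(S["im"]);h,s,v=H[...,0],H[...,1],H[...,2]
for y in range(196,250,3):
    br=[x for x in range(306,334) if 14<=h[y,x]<=34 and s[y,x]>90]
    wh=[x for x in range(298,342) if s[y,x]<70 and v[y,x]>60]
    print(y,"brass",(br[0],br[-1],len(br)) if br else None,"white",(wh[0],wh[-1],len(wh)) if wh else None)
for y in(214,220,226,232): print(y,[tuple(H[y,x]) if 0 else f"{h[y,x]}/{s[y,x]}/{v[y,x]}" for x in range(311,328)])
m=np.load("w11.npz");H=hsv(m["im"]);h,s,v=H[...,0],H[...,1],H[...,2]
for y in range(228,290,3):
    br=[x for x in range(305,338) if 14<=h[y,x]<=34 and s[y,x]>90];dk=[x for x in range(300,345) if v[y,x]<110 and s[y,x]<80]
    print(y,"brass",(br[0],br[-1]) if br else None,"dark",(dk[0],dk[-1],len(dk)) if dk else None)
near=np.zeros(h.shape,bool);near[205:300,285:358]=1
c=blob((s<70)&(v>60)&near,(321,240));P=pts(m,c,106,1);P0=P[abs(np.hypot(*(P-[541,-15]).T)-19)<2.5];print("collar",circ(P0),len(P0))
```

```text
196 brass (306, 333, 14) white (322, 323, 2)
199 brass (306, 333, 19) white None
202 brass (306, 333, 28) white None
205 brass (307, 333, 26) white None
208 brass (307, 333, 26) white None
211 brass (307, 333, 26) white None
214 brass (307, 333, 22) white None
217 brass (318, 322, 5) white (330, 331, 2)
220 brass (318, 322, 5) white (338, 338, 1)
223 brass (319, 321, 3) white (322, 322, 1)
226 brass None white (314, 326, 11)
229 brass None white (312, 328, 17)
232 brass None white (312, 328, 17)
235 brass None white (312, 327, 16)
238 brass None white (311, 327, 17)
241 brass None white (313, 326, 14)
244 brass None white None
247 brass None white None
214 ['13/137/136', '14/138/148', '14/134/150', '14/135/153', '14/137/151', '14/136/144', '14/135/138', '17/154/86', '18/167/93', '18/169/101', '18/169/98', '16/153/105', '13/138/137', '14/136/143', '14/136/144', '14/139/138', '14/137/140']
220 ['109/67/53', '107/76/54', '107/76/54', '106/71/54', '109/76/54', '108/72/53', '110/45/51', '17/118/67', '18/162/93', '18/167/101', '18/165/96', '18/91/76', '105/97/92', '105/110/97', '105/114/96
[... 564 characters left out ...]
 None
237 brass None dark None
240 brass None dark (313, 327, 10)
243 brass None dark (313, 324, 12)
246 brass None dark (313, 313, 1)
249 brass (318, 324) dark None
252 brass (316, 326) dark None
255 brass (315, 327) dark None
258 brass (315, 328) dark None
261 brass (314, 328) dark None
264 brass (314, 328) dark None
267 brass (314, 328) dark None
270 brass (314, 328) dark (313, 329, 2)
273 brass (314, 329) dark (313, 313, 1)
276 brass (314, 329) dark (313, 313, 1)
279 brass (314, 329) dark (313, 330, 2)
282 brass (313, 329) dark (330, 330, 1)
285 brass None dark (309, 334, 3)
288 brass None dark (338, 339, 2)
collar (array([541.0856761 , -14.85716898]), np.float64(18.854076511640503)) 120
```

Run:
```python
from look import *
m=np.load("w11.npz")
def px(p):
    c=m["R"]@np.array(p,float)+m["t"];n=np.hypot(*c[:2]);return (c[:2]/n*np.arctan2(n,c[2])*m["mtx"][0,0]+m["mtx"][:2,2]).round(1)
for x in(534.5,541,547.5):print("hole",x,px((x,-15,106)))
for x in(536,538.7,541,543):print("tip edge",x,px((x,-14.7,117.5)))
print(m["im"][232:256,319:323].mean(1).round().astype(int).tolist())
print(m["im"][240:244,300:345].mean((0,2)).round().astype(int).tolist())
```

```text
hole 534.5 [317.7 235.1]
hole 541 [319.9 243.7]
hole 547.5 [322.  252.3]
tip edge 536 [318.5 241.5]
tip edge 538.7 [319.5 245.2]
tip edge 541 [320.3 248.4]
tip edge 543 [320.9 251.1]
[[150, 146, 132], [157, 153, 138], [163, 158, 143], [147, 142, 128], [123, 119, 108], [115, 112, 100], [124, 120, 108], [137, 133, 121], [124, 124, 116], [77, 88, 95], [60, 80, 92], [86, 96, 100], [108, 107, 100], [114, 111, 100], [113, 109, 98], [110, 101, 84], [106, 90, 60], [107, 85, 41], [112, 88, 36], [114, 88, 36], [114, 88, 38], [114, 89, 37], [114, 88, 37], [114, 89, 38]]
[234, 233, 233, 232, 231, 230, 229, 228, 228, 225, 212, 171, 121, 100, 94, 91, 89, 90, 92, 94, 96, 95, 94, 92, 92, 93, 96, 104, 112, 117, 134, 141, 142, 142, 142, 142, 142, 142, 142, 142, 142, 142, 142, 142, 143]
```

The tip is about 1 mm from the hole's centre in x and y. I nudge it and lower it slowly, watching the force.

Call:
arm_command(series=[10,0.1,-0.06,0,0,10,0.1,-0.06,0.4,0,10,0.1,-0.06,0.9,0,10,0.1,-0.06,1.4,0,10,0.1,-0.06,1.7,0])

```text
clock: 17.1
eef_pos: [538.6, -14.9, 196.8]
tool_rot: [-3.141, -0.001, 2.909]
force: [-0.6, 0.6, -1.5]
width: 24.3
gripper_force: 59.4
```

Call:
arm_command(series=[10,0,0,0.2,0,10,0,0,0.4,0,10,0,0,0.6,0,10,0,0,0.7,0,10,0,0,0.7,0])

```text
clock: 17.52
eef_pos: [539.0, -14.8, 190.6]
tool_rot: [-3.142, -0.0, 2.909]
force: [-0.2, -0.9, -0.9]
width: 24.3
gripper_force: 59.4
```

Call:
arm_command(series=[10,0,0,0.4,0,10,0,0,0.8,0,10,0,0,1.2,0,10,0,0,1.5,0,10,0,0,1.5,0])

```text
clock: 17.93
eef_pos: [538.5, -14.9, 174.9]
tool_rot: [-3.141, -0.002, 2.909]
force: [-0.6, -0.1, -1.3]
width: 24.8
gripper_force: 59.4
```

Call:
arm_command(series=[10,0,0,0.3,0,10,0,0,0.6,0,10,0,0,0.9,0,10,0,0,1.2,0,10,0,0,1.2,0])

```text
clock: 18.35
eef_pos: [538.6, -14.9, 163.1]
tool_rot: [-3.141, -0.001, 2.909]
force: [-0.4, -0.0, -0.4]
width: 24.4
gripper_force: 59.4
```

Call:
arm_command(series=[10,0,0,0.5,0,10,0,0,1,0,10,0,0,1.5,0,10,0,0,2,0,10,0,0,2,0])

```text
clock: 18.77
eef_pos: [538.2, -14.9, 142.6]
tool_rot: [-3.141, -0.002, 2.909]
force: [-0.5, 0.0, -0.6]
width: 24.5
gripper_force: 59.4
```

Call:
arm_command(series=[10,0,0,0.5,0,10,0,0,1,0,10,0,0,1.5,0,10,0,0,1.8,0,10,0,0,1.8,0])

```text
clock: 19.18
eef_pos: [538.5, -14.8, 124.9]
tool_rot: [-3.141, -0.001, 2.909]
force: [-0.9, 1.1, -0.8]
width: 24.4
gripper_force: 59.4
```

Call:
arm_command(series=[10,0,0,0.1,0,10,0,0,0.2,0,10,0,0,0.3,0,10,0,0,0.4,0,10,0,0,0.4,0])

```text
clock: 19.6
eef_pos: [539.1, -14.9, 121.7]
tool_rot: [3.142, -0.0, 2.909]
force: [-0.2, 0.4, -0.7]
width: 24.6
gripper_force: 59.4
```

Call:
arm_command(series=[10,0,0,0.1,0,10,0,0,0.2,0,10,0,0,0.2,0,10,0,0,0.2,0,10,0,0,0.2,0])

```text
clock: 20.02
eef_pos: [539.1, -14.9, 119.8]
tool_rot: [3.142, 0.0, 2.909]
force: [0.3, 0.2, -0.3]
width: 24.6
gripper_force: 59.4
```

Call:
arm_command(series=[10,0,0,0.05,0,10,0,0,0.05,0,30,0,0,0.05,0,55,0,0,0.05,0,55,0,0,0.05,0])

```text
clock: 20.43
eef_pos: [539.2, -14.9, 119.3]
tool_rot: [3.142, 0.0, 2.909]
force: [-0.0, 0.1, -0.1]
width: 46.6
gripper_force: 0.0
```

Call:
arm_command(series=[60,0,0,0,0,60,0,0,-1,0,60,0,0,-3,0,60,0,0,-6,0,60,0,0,-9,0])

```text
clock: 20.85
eef_pos: [538.4, -14.8, 210.5]
tool_rot: [-3.141, -0.002, 2.909]
force: [0.8, 0.5, -0.3]
width: 51.3
gripper_force: 0.0
```

Call:
arm_command(series=[60,0,0,-2,0,60,0,0,-2,0,60,0,0,-2,0,60,0,0,-2,0,60,0,0,-2,0])

```text
clock: 21.27
eef_pos: [538.2, -14.9, 228.4]
tool_rot: [-3.141, -0.002, 2.909]
force: [0.7, -0.1, -0.6]
width: 51.4
gripper_force: 0.0
```

Run:
```python
from look import *
s,m,im,d=look("w12");H=hsv(im);h,s_,v=H[...,0],H[...,1],H[...,2]
c=blob(((h<5)|(h>175))&(s_>150)&(v>40),(321,270));M=np.zeros(h.shape,np.uint8);cv2.fillPoly(M,[c.astype(int)],1)
top=(M>0)&(abs(d-np.percentile(d[M>0],2))<12);c2=blob(top,c.mean(0));print("head top",circ(pts(m,c2,151,1)))
u=c2.mean(0).astype(int);o,r=ray(m,u,1);print("pt (z expect 151)",(o+r*d[u[1],u[0]]/(m["R"][2]@r)).round(1))
c=blob((h>95)&(h<118)&(s_>80),(321,240));P=pts(m,c,86,1);k=abs(np.hypot(*(P-[541,-15.2]).T)-69)<5;print("rim z86",circ(P[k]),k.sum())
S,ds=viewer.get_image("side");ms=viewer.camera_model("side");H=hsv(S);h,s_,v=H[...,0],H[...,1],H[...,2]
for y in range(205,235,3):
    r=[x for x in range(300,340) if (h[y,x]<6 or h[y,x]>174) and s_[y,x]>140];w=[x for x in range(298,342) if s_[y,x]<70 and v[y,x]>60];print(y,r[:1]+r[-1:],w[:1]+w[-1:])
```

```text
21.2667 [538.2 -14.9 228.4] [-3.1410e+00 -2.2000e-03  2.9088e+00] w 51.4 q7 1.29 F [ 0.7 -0.1 -0.6]
head top (array([539.35066491, -13.91240763]), np.float64(12.91744245837163))
pt (z expect 151) [538.2 -14.4 151.2]
rim z86 (array([541.12939996, -14.78501219]), np.float64(68.14003328882741)) 472
205 [] []
208 [] []
211 [] []
214 [315, 324] []
217 [314, 324] [329, 331]
220 [314, 324] [338, 338]
223 [314, 324] []
226 [315, 324] [326, 326]
229 [315, 324] [312, 328]
232 [319, 320] [312, 328]
```

The head top is at 151.2 mm, which means it is fully seated. The rod is within 2 mm of the axis, and the plate is centred and level. I hand in the job.

```bash
python3 -c "
from cell import workorder
print(workorder.finish_job())"
```

```text
the job is handed in; nothing more can be done
None
```

The stand is assembled and handed in at about 21 s: by the last camera check the plate sits centred on the column, the rod is through it with its red head down on the collar, and the gripper is clear of everything; the hand-in returned no verdict.

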